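Pump down the suction foot and hold the lid's hinge in line for the pin

ROBOT

A 6-joint arm with a two-finger parallel gripper is mounted at the origin on the work surface. World frame = base frame: x ahead of the robot, y to its left, z up, the work surface at z = 0. Lengths are in m, angles in rad, forces in N, time in s.
With the tool pointing down it reaches from about 0.35 to 0.975 m from the base axis. Payload 4.9 kg.
Tool frame: the origin (TCP) lies midway between the tips of the shut fingers; the grasp point (between the pads) lies 19 mm behind it; z points along the fingers, y is the line along which they close (so a half turn about z gives the same grasp; the last joint's range is limited). The gripper opens to 85 mm and grips with 20 to 120 N. Pads are 22 mm wide; open, the fingers measure 114 mm over their backs; the gripper's body (76 mm by 85 mm) begins 54 mm behind the grasp point. The pads swing forward as they close: fully open they stand 13 mm farther back than shut.
Start: joints at [-1.412, 0.053, 1.613, -0, 1.476, -0.119], TCP at [0.171, -0.601, 0.231] pointing down, gripper open.
Joint ranges: [-3.01, 3.01], [-1.01, 2.22], [0.06, 2.58], [-1.02, 4.17], [0.09, 2.62], [-3.14, 3.14]. Speed limits (rad/s): [2.57, 2.57, 3.14, 3.14, 3.14, 3.14].

INTERFACE

Orientations are given as a unit quaternion [w, x, y, z].
In Python, from plant import * gives the robot as it stands.
- The arm moves only by the tool jog_arm, never from a script. Its argument "targets" is a list of rows, each a list of 3 entries, a list of its own where there are three numbers: the shift along the tool's x, y, z in units of 25 mm (1.0 is 25 mm), then the turn, a rotation vector about the tool's x, y, z in units of 8 degrees (1.0 is 8 degrees), then the opening in per cent of the stroke, from 0 (shut) to 100 (fully open). A call has 1 to 8 rows; each row is the pose to reach, as a shift and turn from the pose commanded when the call began, along the tool's axes at that moment; what a row does not reach only later rows make up. A row lasts 1/8 s, in which the tool goes at most 62.5 mm and 10.7 degrees, less where a joint would pass 70% of its speed; a pose out of reach is approached as far as the arm can. A call with a gripper value outside its range is refused whole. The fingers move at their own pace and stop on an object; the grip force is fixed at half the most. Time passes only in rows, so rows that repeat a pose let the fingers close. It gives the time, the measured TCP pose, the force, the opening and the grip force at its end, in the units of the state.
- state(): the state, without advancing time (a new reading comes with each control period).
- grab_frame(name): name is "scene" or "top" or "wrist"; returns (picture, depth): 480x640x3 uint8, red, green, blue; 480x640 float32, m along the optical axis (not along the pixel's ray), 0 where there is no reading.
- camera_params(name): a dict with "fovy" (degrees; the focal length in pixels is half the picture's height over the tangent of half this angle, whatever the lens; pixels are square), "cx", "cy" (the principal point, pixels), "dist" ([k1, k2, p1, p2, k3] as OpenCV has them; the pictures are not rectified), "rvec" (rotation vector, rad) and "tvec" (3), from world to camera coordinates, as OpenCV has them; the wrist camera has in their place "hand_eye" (4x4, takes a point from camera to tool coordinates, whose origin is the TCP and whose axes are the flange's). Camera axes: x right, y down, z forward; pixel columns grow to the right and rows downward; lengths in m; the calibration is good to about 2 mm. A picture is of the moment at which its call begins: read the wrist's pose just before it. camera_params takes no time and is no camera call.
- job_done(): hands the job in; it is judged then, once.
The state is a dict: "time": time; "joint_pos": joint angles; "joint_vel": joint speeds; "joint_efforts": joint torques, N m; "tool_pos": TCP position; "tool_rot": TCP orientation; "contact_force": force on the tool from outside, world axes, zero at the start; "ft_torque": the same for the moment, N m; "gripper_width": opening from 0.0 (shut) to 1.0 (fully open); "grasp_force": force on a finger pad.
Only numpy, scipy, OpenCV 4.12 (cv2) and the standard library are available. Lean on these libraries where they do the work, as an engineer would, in place of code of your own. Each camera call takes 0.05 s, during which the arm holds its last target. There are 200 camera calls.

TASK

Fix the clear pass-through box to the table by pumping the red lever of its suction foot three full strokes, each right down to the stop and let all the way back up. Then lift the green lid out of the wooden rack by its orange rib and gently lower it upright onto the box's hinge, so that its two brass knuckles sit fully home in the gaps between the three steel ones and the holes line up for the pin. Finish while still holding the lid there, upright in the gripper, and leave everything else on the table alone.

Things in the scene. Friction and masses are not known exactly. Their poses are not given: they have to be found in the camera images.
- passbox: Clear open box with a white rim (110 mm deep, 150 mm wide, rim 92 mm high) on a grey suction foot plate 165 x 235 mm, immovable. Origin: on the table under the middle of the foot. x points level from its front to the hinge behind its back wall, y to the side where the pump is, z up; the box is centred 35 mm to -y.
- box_hinge (a point): Middle of the box's hinge axis: level, along the box's y, 100 mm above the table, 68 mm to +x and 35 mm to -y of the box's origin. Three steel knuckles (18 mm across, 9 mm bore, 22 mm long) at -52, 0, +52 mm along it. In each 30 mm gap a V seat, open upward, 27 mm across its mouth, in which an 18 mm knuckle rests coaxial. Axes as the box's. Nothing stands above.
- pump_lever (a joint): Sprung pump lever of the suction foot: 0 rad = fully up (rest), 0.60 = fully down against its stop. Pushed at the pad it takes about 2 N to start and about 6 N at the bottom, and springs back up by itself when let go.
- lever_pad (a point): Top middle of the lever's red pad (50 mm along the lever, 42 mm wide), pushed from above; 125 mm above the table at rest, 63 mm when fully down, moving about 20 mm to the box's -x on the way. Pivot: along the box's y, 55 mm up, 30 mm to +x and 90 mm to +y of the box's origin; 110 mm arm to the box's -x. Pad middle 50 mm from the box's side wall; free below.
- rack: Light wooden rack, 80 x 170 mm, 65 mm high, fixed to the table, in which the lid stands: 10 mm base board and a slotted post at each end (slot 8 mm wide, along the rack's y axis). Origin: on the table under its middle; z up.
- lid: Stiff green panel, 130 mm wide, 6 mm thick, 99 mm tall with its orange rib on top and two brass knuckles below, 0.11 to 0.22 kg. Stands upright in the rack, knuckles down: lift straight up. The same both ways round. x across its thickness, y along its hinge, z up from knuckles to rib; origin: middle of the underside of the knuckles.
- lid_grip (a point): Middle of the lid's orange grip rib, by which it is held: 14 mm thick (x), 110 mm long (y), 28 mm high. At the start 95 mm above the table, the rib's top 14 mm higher. Axes as the lid's.
- lid_hinge (a point): Middle of the lid's hinge axis (along the lid's y), 76 mm straight below the middle of the rib. Two brass knuckles (18 mm across, 9 mm bore, 22 mm long) centred 26 mm either side of it; the green panel begins 12 mm above the axis. Axes as the lid's.
- jar_green: amber jar with a green screw lid, 66 mm across, 105 mm tall; origin: middle of its underside. Bystander, leave alone.
- jar_white: clear jar with a white lid, 68 mm across, 115 mm tall; origin: middle of its underside. Bystander, leave alone.
- bottle_blue: clear glass bottle with a blue cap, 72 mm across, 170 mm tall; origin: middle of its underside. Bystander, leave alone.
- petri: closed clear petri dish, 80 mm across, 16 mm tall; origin: middle of its underside. Bystander, leave alone.
- tealight0: unlit tea light in an aluminium cup, 38 mm across, 16 mm tall (plus a 6 mm wick); origin: middle of its underside. Bystander, leave alone.
- tealight1: a second tea light like the first; origin: middle of its underside. Bystander, leave alone.
- hinge_pin: steel hinge pin, 8 mm thick, 120 mm long, lying in a white tray at the back of the table; someone else will push it in; origin: middle of its length, at its underside. Leave alone.
Mind the look-alikes: they are no part of the job. Of the things like the lid, leave any that is black or turquoise; of the rest the larger one is meant.

How it is judged:
By the outcome, as a careful person would: the job done as asked, in the order asked, and still so for the second after the job is handed in, while the arm keeps its last pose, push and grip.
It also fails if it takes over 58 s, if anything falls off the work surface, if the arm or the gripper's body presses on something with over 40 N, if the wrist force passes 120 N, or if a joint passes its speed limit or range.

## Working session

There is one attempt and no reset: what is moved stays moved. The work goes in short steps, Python scripts to look and compute and a tool call to move; the robot and the scene stay as the last step left them, time stands still between calls to the robot, and variables do not carry over. Pictures are saved under pics/ and viewed, at most 13 in all, crops included, and the job is handed in when it is done.

Besides the shell and the picture viewer there is one more tool, called after "Call:" by a JSON object that holds its "name" and its "arguments". jog_arm: Moves the arm, as the interface text tells. Its arguments: {"type":"object","properties":{"targets":{"type":"array"}},"required":["targets"]}

```bash
ls; mkdir -p pics; cat > h.py <<'E'
from plant import *
import numpy as np, cv2, pickle
from scipy.spatial.transform import Rotation as R
def K(p):
    f=240/np.tan(np.radians(p['fovy']/2)); return np.array([[f,0,p['cx']],[0,f,p['cy']],[0,0,1.]])
def grab(name,tag):
    s=state(); im,d=grab_frame(name); p=camera_params(name)
    if name=='wrist':
        q=s['tool_rot']; T=np.eye(4); T[:3,:3]=R.from_quat([q[1],q[2],q[3],q[0]]).as_matrix(); T[:3,3]=s['tool_pos']
        C=T@np.array(p['hand_eye'])
    else:
        C=np.eye(4); r=cv2.Rodrigues(np.array(p['rvec'],float))[0]; C[:3,:3]=r.T; C[:3,3]=-r.T@np.array(p['tvec'],float).ravel()
    cv2.imwrite(f'pics/{tag}.png',im[:,:,::-1]); pickle.dump((im,d,K(p),np.array(p['dist'],float),C),open(f'pics/{tag}.pkl','wb'))
def load(tag): return pickle.load(open(f'pics/{tag}.pkl','rb'))
def ray(tag,u,v):
    im,d,k,ds,C=load(tag); x=cv2.undistortPoints(np.array([[[u,v]]],float),k,ds)[0,0]
    return C[:3,3],C[:3,:3]@np.array([x[0],x[1],1.])
def atz(tag,u,v,z):
    o,r=ray(tag,u,v); return o+r*(z-o[2])/r[2]
def atd(tag,u,v):
    o,r=ray(tag,u,v); return o+r*load(tag)[1][int(round(v)),int(round(u))]
def proj(tag,P):
    im,d,k,ds,C=load(tag); W=np.linalg.inv(C); return cv2.projectPoints(np.atleast_2d(np.array(P,float)),cv2.Rodrigues(W[:3,:3])[0],W[:3,3],k,ds)[0][:,0]
def cloud(tag):
    im,d,k,ds,C=load(tag); v,u=np.mgrid[:480,:640]; x=cv2.undistortPoints(np.stack([u,v],-1).reshape(-1,1,2).astype(float),k,ds)[:,0]
    z=d.reshape(-1,1); P=np.hstack([x*z,z])@C[:3,:3].T+C[:3,3]; P[d.ravel()==0]=np.nan; return P.reshape(480,640,3)
E
python3 - <<'E'
from h import *
grab('top','t0');grab('scene','s0')
print(state()); 
for n in('top','scene','wrist'):print(camera_params(n))
E
```

```text
pics
{'time': 0.1, 'joint_pos': array([-1.41201509e+00,  5.33174536e-02,  1.61414292e+00, -1.92410274e-05,
        1.47598627e+00, -1.19008079e-01]), 'joint_vel': array([-0.00056638, -0.00156268, -0.00311803, -0.00076675, -0.00160512,
        0.00080972]), 'joint_efforts': array([ 9.27169240e-04, -3.94904888e+01, -3.71360850e+01, -3.11690496e-05,
        3.92705173e-03,  7.62669885e-06]), 'tool_pos': array([ 0.17129605, -0.60049133,  0.23017768]), 'tool_rot': array([-9.26623282e-04,  9.90369081e-01,  1.38449354e-01, -2.80081494e-05]), 'contact_force': array([-0.13555885, -0.42872803, -0.09212726]), 'ft_torque': array([ 0.02327154, -0.0351901 ,  0.04536608]), 'grasp_force': 0.0, 'gripper_width': 0.9990369177691679}
{'fovy': 46.56434686960888, 'cx': 323.9844530274073, 'cy': 234.1157019537247, 'dist': array([-0.02323176,  0.        ,  0.        ,  0.        ,  0.        ]), 'rvec': array([ 2.15379485, -2.13082268,  0.15839376]), 'tvec': array([-0.04554906,  0.58583889,  0.99943207])}
{'fovy': 56.76149778994951, 'cx': 322.74886909723864, 'cy': 244.5485019366964, 'dist': array([-0.00374273,  0.        ,  0.        ,  0.        ,  0.        ]), 'rvec': array([ 1.58185121,  2.13221064, -0.75151113]), 'tvec': array([ 0.19830969, -0.3500153 ,  1.31153641])}
{'fovy': 58.592745176150615, 'cx': 319.5251217690493, 'cy': 245.92640882391788, 'dist': array([-0.05787689,  0.        ,  0.        ,  0.        ,  0.        ]), 'hand_eye': array([[ 5.77125942e-04, -9.45804143e-01, -3.24737108e-01,
         8.52444977e-02],
       [ 9.99999826e-01,  5.07512619e-04,  2.99067467e-04,
        -7.26096304e-04],
       [-1.18051069e-04, -3.24737224e-01,  9.45804272e-01,
        -1.43797986e-01],
       [ 0.00000000e+00,  0.00000000e+00,  0.00000000e+00,
         1.00000000e+00]])}
```

View pics/t0.png

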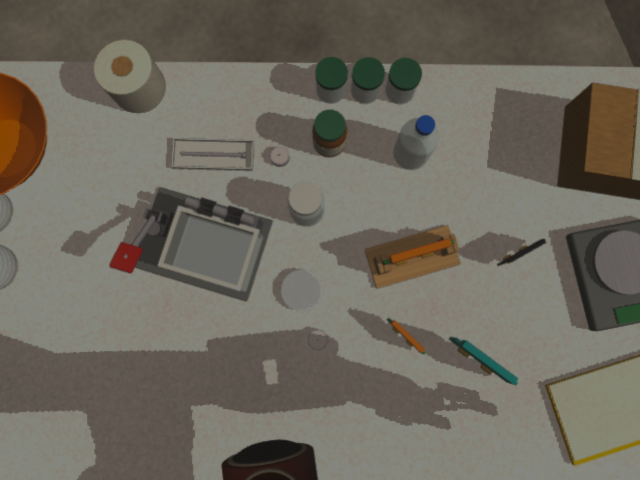

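View pics/s0.png

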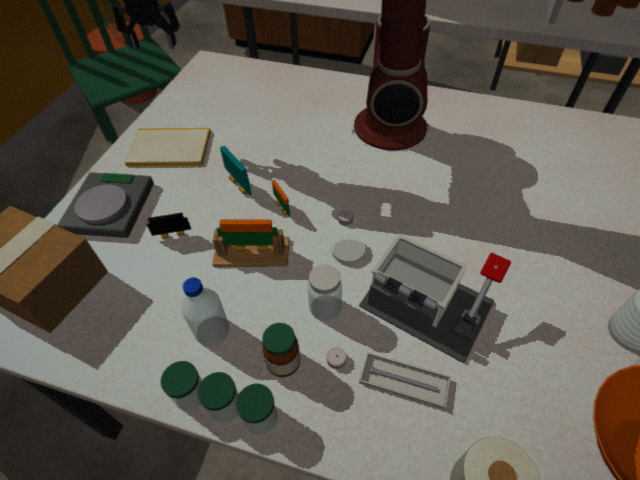

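The top picture shows the box at about (212,247) with its red pad at (126,257) and knuckles at (192–255, 203–217), and the rack at (412,257). There are four lid-like things: the rack lid (418,250), a small orange/green one (406,335), turquoise (485,360) and black (522,252). The rack lid fits: it is green with an orange rib, the larger of the two, and it stands in the rack. I'll confirm it in an enlarged crop.

```bash
python3 - <<'E'
from h import *
im=cv2.imread('pics/t0.png')
a=cv2.resize(im[170:310,100:290],None,fx=4,fy=4,interpolation=cv2.INTER_CUBIC)[:, :760]
b=cv2.resize(im[215:395,350:530],None,fx=3.1,fy=3.1,interpolation=cv2.INTER_CUBIC)
cv2.imwrite('pics/box_c.png',a);cv2.imwrite('pics/lid_c.png',b)
for n,u,v in [('base',270,460),('lid',418,250),('rackL',380,262),('small',406,335),('pad',126,257),('k0',192,203),('k1',220,208),('k2',247,217)]:
    print(n,atd('t0',u,v).round(3),atz('t0',u,v,.1).round(3))
print('tcp px',proj('t0',[[.171,-.601,.231],[0,0,0]]))
E
```

```text
base [0.24  0.03  0.287] [0.195 0.047 0.1  ]
lid [ 0.55  -0.203  0.112] [ 0.551 -0.205  0.1  ]
rackL [ 0.533 -0.142  0.067] [ 0.529 -0.138  0.1  ]
small [ 0.403 -0.188  0.066] [ 0.403 -0.183  0.1  ]
pad [0.53  0.3   0.127] [0.533 0.309 0.1  ]
k0 [0.63  0.195 0.11 ] [0.632 0.197 0.1  ]
k1 [0.621 0.145 0.109] [0.623 0.147 0.1  ]
k2 [0.605 0.096 0.11 ] [0.607 0.098 0.1  ]
tcp px [[708.23021969 502.20137594]
 [298.76909854 558.42831294]]
```

View pics/box_c.png

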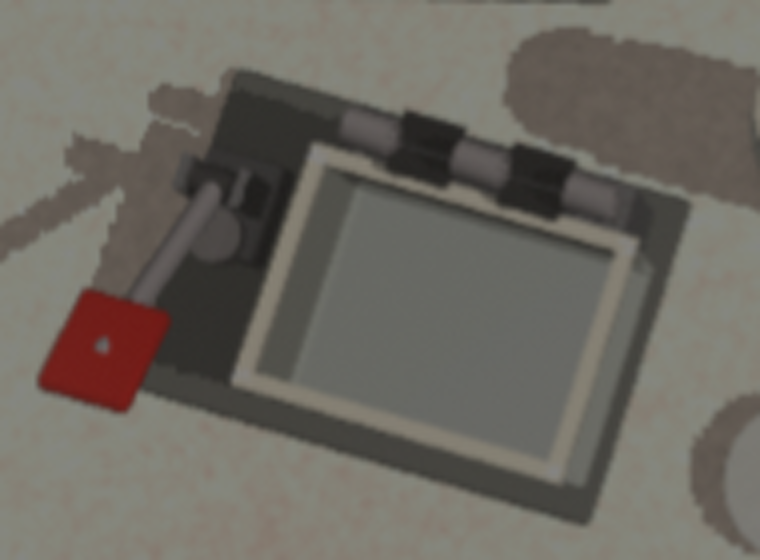

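View pics/lid_c.png

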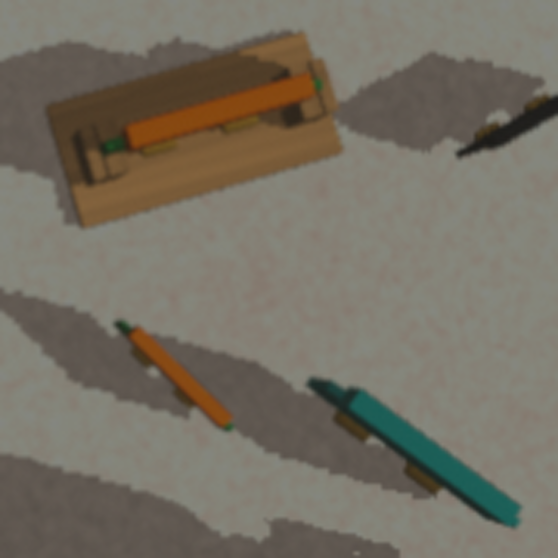

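Confirmed: the rack lid, rib from (128,135) to (315,88) in the crop, is the larger one with an orange rib and green panel. The box is yawed about -14°, and its pad and knuckles are clear to see. Next I'll refine the poses from the point clouds.

```bash
python3 - <<'E'
from h import *
im=load('t0')[0].astype(int);P=cloud('t0');r,g,b=im[...,0],im[...,1],im[...,2]
v,u=np.mgrid[:480,:640]
def rect(m,n,z):
    rr=cv2.minAreaRect(np.argwhere(m)[:,::-1].astype(np.float32)); bx=cv2.boxPoints(rr)
    Q=np.array([atz('t0',*p,z) for p in bx]); e=[np.linalg.norm(Q[i]-Q[(i+1)%4]) for i in range(4)]
    i=int(np.argmax(e[:2])); d=Q[(i+1)%4]-Q[i]
    print(n,m.sum(),'c',Q.mean(0).round(4),'sides',np.round(e[:2],3),'ang',np.degrees(np.arctan2(d[1],d[0])).round(2),'z',np.nanmedian(P[m][:,2]).round(4))
rect((r>100)&(g<50)&(b<60)&(u<200)&(v>230)&(v<290)&(u>100),'pad',.125)
o=(r>110)&(g<110)&(g>40)&(b<40)&(v>225)&(v<275)&(u>380)&(u<460)
m=o&(P[...,2]>.1); rect(m,'rib',.109)
# rim: P z 0.085..0.097
m=(abs(P[...,2]-.091)<.005)&(u>150)&(u<275)&(v>195)&(v<300); rect(m,'rim',.092)
X=P[(abs(P[...,2]-.106)<.005)&(u>180)&(u<262)&(v>190)&(v<235)&(g>50)]
c=X.mean(0);w,V=np.linalg.eigh(np.cov(X[:,:2].T));print('hinge',c,V[:,1],len(X))
# dark foot
m=(P[...,2]<.03)&(P[...,2]>.004)&(u>120)&(u<280)&(v>180)&(v<305);rect(m,'foot',.012);print(np.nanmedian(P[m][:,2]))
m=(P[...,2]>.05)&(P[...,2]<.09)&(u>365)&(u<465)&(v>225)&(v<290)
m=(P[...,2]>.006)&(P[...,2]<.03)&(u>360)&(u<465)&(v>220)&(v<290);rect(m,'rackbase',.01)
E
```

```text
pad 566 c [0.5308 0.3013 0.125 ] sides [0.047 0.04 ] ang -20.64 z 0.1254
rib 459 c [ 0.5497 -0.2091  0.109 ] sides [0.108 0.013] ang -73.15 z 0.1095
rim 1533 c [0.5651 0.1623 0.092 ] sides [0.142 0.159] ang -106.93 z 0.0925
hinge [0.61700126 0.14668556 0.10754258] [0.27688764 0.9609023 ] 343
foot 6993 c [0.5742 0.2001 0.012 ] sides [0.24  0.311] ang -89.46 z 0.0112
0.011151024595802417
rackbase 2662 c [ 0.553  -0.2096  0.01  ] sides [0.194 0.126] ang -87.28 z 0.0107
```

Call:
{"name": "jog_arm", "arguments": {"targets": [[[11.7,-15.5,0],[0,0,0],0],[[11.7,-15.5,0],[0,0,0],0],[[11.7,-15.5,0],[0,0,0],0],[[11.7,-15.5,0],[0,0,0],0],[[11.7,-15.5,0],[0,0,0],0],[[11.7,-15.5,0],[0,0,0],0],[[11.7,-15.5,0],[0,0,0],0],[[11.7,-15.5,0],[0,0,0],0]]}}

```text
time: 1.1
tool_pos: [0.3466, -0.146, 0.231]
tool_rot: [0.0, 0.99, 0.139, 0.0]
contact_force: [0.4, -0.5, 0.7]
gripper_width: 0.001
grasp_force: 0.0
```

Call:
{"name": "jog_arm", "arguments": {"targets": [[[11.7,-15.4,0],[0,0,0],0],[[11.7,-15.4,0],[0,0,0],0],[[11.7,-15.4,0],[0,0,0],0],[[11.7,-15.4,0],[0,0,0],0],[[11.7,-15.4,0],[0,0,0],0],[[11.7,-15.4,0],[0,0,0],0],[[11.7,-15.4,0],[0,0,0],0],[[11.7,-15.4,0],[0,0,0],0]]}}

```text
time: 2.1
tool_pos: [0.5222, 0.3047, 0.2305]
tool_rot: [0.0, 0.99, 0.139, -0.001]
contact_force: [0.8, -0.7, 0.5]
gripper_width: -0.003
grasp_force: 0.0
```

Call:
{"name": "jog_arm", "arguments": {"targets": [[[0,0,2],[0,0,0],0],[[0,0,3],[0,0,0],0],[[0,0,3.4],[0,0,0],0],[[0,0,3.4],[0,0,0],0]]}}

```text
time: 2.6
tool_pos: [0.5219, 0.3021, 0.1459]
tool_rot: [0.0, 0.99, 0.138, -0.001]
contact_force: [0.5, -0.6, 0.1]
gripper_width: 0.003
grasp_force: 0.0
```

```bash
python3 - <<'E'
from h import *
grab('wrist','w0');grab('top','t1');s=state();print(s['joint_pos'],s['tool_pos'])
E
```

```text
[4.01236243e-01 6.67303806e-02 1.74072993e+00 5.55183086e-05
 1.33165664e+00 1.69450180e+00] [0.52298114 0.30249322 0.14792172]
```

View pics/w0.png

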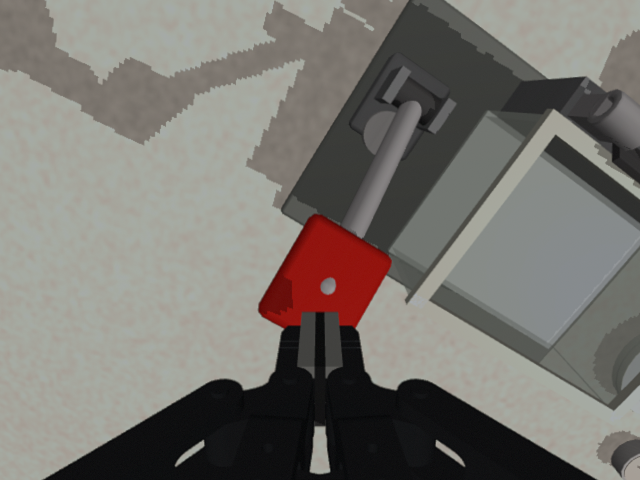

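The wrist picture shows the shut fingers at (320,320) just over the outer part of the red pad, with its middle screw at (328,286).

```bash
python3 - <<'E'
from h import *
for u,v in [(328,286),(318,225),(380,262),(275,305)]: print(atd('w0',u,v).round(4))
print(state()['tool_pos'],proj('w0',[state()['tool_pos']]))
E
```

```text
[0.5337 0.3025 0.1264]
[0.5561 0.3132 0.1197]
[0.5477 0.2834 0.12  ]
[0.5213 0.3217 0.1308]
[0.52298114 0.30249322 0.14792172] [[321.0351887  334.41990858]]
```

Call:
{"name": "jog_arm", "arguments": {"targets": [[[0,0,0.8],[0,0,0],0],[[0,0,1.5],[0,0,0],0],[[0,0,2.2],[0,0,0],0],[[0,0,2.7],[0,0,0],0],[[0,0,2.9],[0,0,0],0],[[0,0,3.0],[0,0,0],0],[[0,0,3.0],[0,0,0],0]]}}

```text
time: 3.58
tool_pos: [0.5188, 0.3033, 0.07]
tool_rot: [-0.001, 0.99, 0.139, -0.004]
contact_force: [-9.6, 3.1, 8.2]
gripper_width: 0.002
grasp_force: 5.6
```

Call:
{"name": "jog_arm", "arguments": {"targets": [[[0,0,0.1],[0,0,0],0],[[0,0,0.2],[0,0,0],0]]}}

```text
time: 3.82
tool_pos: [0.5191, 0.3035, 0.0672]
tool_rot: [-0.001, 0.99, 0.139, -0.004]
contact_force: [-18.3, 0.2, 25.7]
gripper_width: 0.002
grasp_force: 14.2
```

Call:
{"name": "jog_arm", "arguments": {"targets": [[[0,0,0.1],[0,0,0],0],[[0,0,0.1],[0,0,0],0]]}}

```text
time: 4.08
tool_pos: [0.5192, 0.3035, 0.067]
tool_rot: [-0.001, 0.99, 0.139, -0.004]
contact_force: [-19.9, -1.3, 29.8]
gripper_width: 0.002
grasp_force: 16.6
```

```bash
python3 - <<'E'
from h import *
grab('wrist','w1');P=cloud('w1');im=load('w1')[0].astype(int)
P0=cloud('w0');im0=load('w0')[0].astype(int)
bx=np.array([.959,-.284,0])
for im,P in((im0,P0),(im,P)):
    m=(im[...,0]>100)&(im[...,1]<50)&(im[...,2]<60);X=P[m];X=X[~np.isnan(X[:,0])];s=X@bx
    A=np.c_[s,np.ones(len(s))];k=np.linalg.lstsq(A,X[:,2],rcond=None)[0];print(m.sum(),'slope ang',np.arctan(k[0]),'ext',X.min(0).round(4),X.max(0).round(4))
cv2.imwrite('pics/w1c.png',cv2.resize(cv2.imread('pics/w1.png')[150:400,180:480],None,fx=2.4,fy=2.4))
E
```

```text
8384 slope ang -0.32153072381727454 ext [0.5124 0.278  0.1154] [0.5592 0.3268 0.1552]
4385 slope ang 0.2404186580950133 ext [0.4908 0.2843 0.056 ] [0.5395 0.3336 0.1003]
```

View pics/w1c.png

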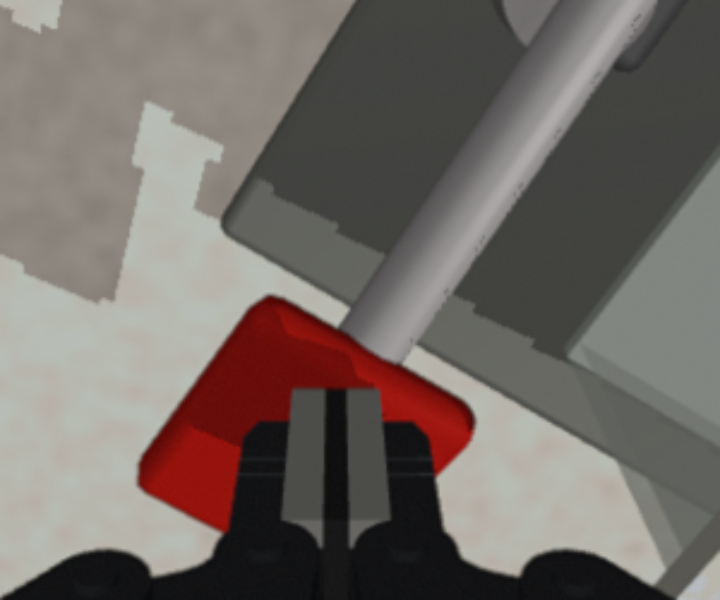

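The lever sits against its stop: pad tilt has changed by about 0.6 rad, force has risen to 30 N and there is no further travel. Next: release, then two more strokes.

Call:
{"name": "jog_arm", "arguments": {"targets": [[[0,0,-1],[0,0,0],0],[[0,0,-2.2],[0,0,0],0],[[0,0,-3.4],[0,0,0],0],[[0,0,-3.4],[0,0,0],0],[[0,0,-3.4],[0,0,0],0],[[0,0,-3.4],[0,0,0],0]]}}

```text
time: 4.88
tool_pos: [0.5209, 0.3017, 0.1462]
tool_rot: [0.001, 0.99, 0.138, -0.002]
contact_force: [-0.2, -0.2, -0.7]
gripper_width: 0.002
grasp_force: 0.0
```

Call:
{"name": "jog_arm", "arguments": {"targets": [[[0,0,1],[0,0,0],0],[[0,0,1.8],[0,0,0],0],[[-0.1,-0.05,2.6],[0,0,0],0],[[-0.2,-0.1,3.1],[0,0,0],0],[[-0.2,-0.1,3.3],[0,0,0],0],[[-0.2,-0.1,3.4],[0,0,0],0],[[-0.2,-0.1,3.4],[0,0,0],0],[[-0.2,-0.1,3.4],[0,0,0],0]]}}

```text
time: 5.88
tool_pos: [0.5152, 0.3044, 0.0662]
tool_rot: [-0.001, 0.99, 0.139, -0.002]
contact_force: [-13.4, -0.7, 22.0]
gripper_width: 0.004
grasp_force: 11.9
```

Call:
{"name": "jog_arm", "arguments": {"targets": [[[0,0,-1],[0,0,0],0],[[0.1,0.05,-2.2],[0,0,0],0],[[0.2,0.1,-3.4],[0,0,0],0],[[0.2,0.1,-3.4],[0,0,0],0],[[0.2,0.1,-3.4],[0,0,0],0],[[0.2,0.1,-3.4],[0,0,0],0]]}}

```text
time: 6.62
tool_pos: [0.5208, 0.3017, 0.1462]
tool_rot: [0.001, 0.99, 0.138, -0.002]
contact_force: [-0.6, 0.5, 0.7]
gripper_width: 0.002
grasp_force: 0.0
```

```bash
python3 - <<'E'
from h import *
grab('wrist','w2')
for u,v in [(328,286),(318,225),(380,262),(275,305)]: print(atd('w2',u,v).round(4))
E
```

```text
[0.5326 0.3021 0.1267]
[0.5549 0.3128 0.1194]
[0.5463 0.2828 0.1193]
[0.5202 0.3214 0.131 ]
```

Call:
{"name": "jog_arm", "arguments": {"targets": [[[0,0,1],[0,0,0],0],[[0,0,1.8],[0,0,0],0],[[-0.1,-0.05,2.6],[0,0,0],0],[[-0.2,-0.1,3.1],[0,0,0],0],[[-0.2,-0.1,3.4],[0,0,0],0],[[-0.2,-0.1,3.5],[0,0,0],0],[[-0.2,-0.1,3.5],[0,0,0],0],[[-0.2,-0.1,3.5],[0,0,0],0]]}}

```text
time: 7.68
tool_pos: [0.5154, 0.3045, 0.0657]
tool_rot: [-0.001, 0.99, 0.139, -0.002]
contact_force: [-17.9, -2.8, 29.8]
gripper_width: -0.002
grasp_force: 16.5
```

Call:
{"name": "jog_arm", "arguments": {"targets": [[[0,0,-1],[0,0,0],0],[[0.1,0.05,-2.2],[0,0,0],0],[[0.2,0.1,-3.4],[0,0,0],0],[[0.2,0.1,-5],[0,0,0],0],[[0.2,0.1,-6],[0,0,0],0],[[0.2,0.1,-6],[0,0,0],0],[[0.2,0.1,-6],[0,0,0],0]]}}

```text
time: 8.55
tool_pos: [0.5213, 0.3019, 0.2089]
tool_rot: [0.0, 0.99, 0.138, -0.002]
contact_force: [0.0, 0.1, -1.0]
gripper_width: 0.002
grasp_force: 0.0
```

```bash
python3 - <<'E'
from h import *
s=state();print(s['tool_pos'],s['joint_pos']);q=s['tool_rot'];M=R.from_quat([q[1],q[2],q[3],q[0]]).as_matrix();print(M.round(4))
grab('wrist','w3');P=cloud('w3');im=load('w3')[0].astype(int);m=(im[...,0]>100)&(im[...,1]<50)&(im[...,2]<60);print('pad',np.nanmedian(P[m],0))
# all 3 clouds: steel knuckle tops / rim
v,u=np.mgrid[:480,:640]
# desired views
h=np.array([.617,.1467,.1]);print('hinge in w3 px',proj('w3',[h]))
E
```

```text
[0.52128095 0.30188161 0.20887393] [ 4.01484263e-01  1.62797295e-02  1.68791945e+00 -1.16187820e-04
  1.44058875e+00  1.69450434e+00]
[[ 9.617e-01  2.742e-01 -2.900e-03]
 [ 2.742e-01 -9.617e-01 -1.400e-03]
 [-3.200e-03  5.000e-04 -1.000e+00]]
pad [0.53289912 0.30298553 0.12589189]
hinge in w3 px [[611.00025104 165.71704493]]
```

Call:
{"name": "jog_arm", "arguments": {"targets": [[[0.2,1.2,0],[0,0,-1.2],0],[[0.5,3,-0.3],[0,0,-2.4],0],[[0.8,5,-0.6],[0,0,-3.6],0],[[1.1,6.5,-0.6],[0,0,-4.8],0],[[1.3,8,-0.6],[0,0,-6],0],[[1.3,8,-0.6],[0,0,-7.2],0],[[1.3,8,-0.6],[0,0,-7.2],0],[[1.3,8,-0.6],[0,0,-7.2],0]]}}

```text
time: 9.6
tool_pos: [0.6076, 0.1191, 0.225]
tool_rot: [-0.001, 0.802, 0.598, -0.001]
contact_force: [-0.0, 0.1, -0.9]
gripper_width: 0.005
grasp_force: 0.0
```

```bash
python3 - <<'E'
from h import *
s=state();print(s['tool_pos'],s['joint_pos']);q=s['tool_rot'];M=R.from_quat([q[1],q[2],q[3],q[0]]).as_matrix();print(M.round(4))
grab('wrist','w4')
E
```

```text
[0.60761    0.11914774 0.2249831 ] [ 7.35193405e-02  4.42947153e-02  1.63217962e+00 -1.79007344e-05
  1.46713492e+00  3.63037535e-01]
[[ 2.855e-01  9.584e-01 -2.000e-03]
 [ 9.584e-01 -2.855e-01 -2.000e-04]
 [-7.000e-04 -1.900e-03 -1.000e+00]]
```

View pics/w4.png

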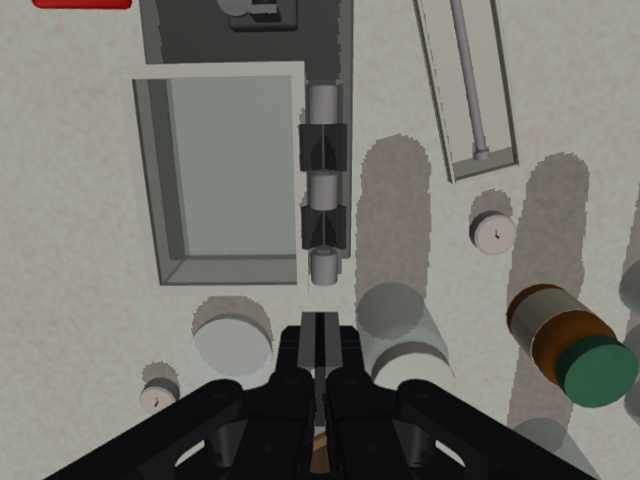

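The wrist picture shows the three steel knuckles at about (323,103), (323,188) and (323,266), with the black V seats between them at (323,148) and (323,227). The nearby white jar is at (410,340). Next I'll measure the edges at subpixel level.

```bash
python3 - <<'E'
from h import *
im=load('w4')[0];P=cloud('w4');g=im.mean(2)
P1=P
print('col profile along axis cols 316-330:');pr=g[70:300,316:331].mean(1)
d=np.diff(cv2.GaussianBlur(pr.reshape(-1,1),(1,3),0).ravel())
print([(70+i+.5,round(d[i],0)) for i in range(1,len(d)-1) if abs(d[i])>6 and abs(d[i])>=abs(d[i-1]) and abs(d[i])>=abs(d[i+1])])
for v in (95,103,112,182,188,198,258,266,276):
    r=g[v-2:v+3,298:352].mean(0);z=P[v,298:352,2];k=[i for i in range(54) if z[i]>.097]
    print(v,'depth>.097 cols',298+k[0] if k else None,298+k[-1] if k else None,'z max',np.nanmax(z).round(4))
X=P[80:290,300:350].reshape(-1,3);X=X[(X[:,2]>.1035)&(X[:,2]<.113)]
c=X.mean(0);w,V=np.linalg.eigh(np.cov(X[:,:2].T));a=V[:,1]*np.sign(V[1,1]);print('c',c,'az',np.degrees(np.arctan2(a[1],a[0])),len(X))
n=np.array([a[1],-a[0]]);s=(X[:,:2]-c[:2])@n;t=(X[:,:2]-c[:2])@a;print(np.percentile(s,[1,50,99]),np.percentile(t,[0.5,99.5]))
# circle fit to the cross-section
from scipy.optimize import least_squares
for nm,lo,hi in(('all',-.07,.07),('a',-.07,-.035),('b',-.015,.015),('c',.035,.07)):
    q=(t>lo)&(t<hi); f=least_squares(lambda p:np.hypot(s[q]-p[0],X[q,2]-p[1])-.009,[0,.1],loss='soft_l1',f_scale=.001);print(nm,f.x)
E
```

```text
col profile along axis cols 316-330:
[(84.5, np.float64(17.0)), (123.5, np.float64(-34.0)), (169.5, np.float64(10.0)), (171.5, np.float64(9.0)), (175.5, np.float64(15.0)), (209.5, np.float64(-26.0)), (245.5, np.float64(9.0)), (249.5, np.float64(8.0)), (255.5, np.float64(16.0)), (285.5, np.float64(15.0))]
95 depth>.097 cols 308 337 z max 0.1108
103 depth>.097 cols 308 337 z max 0.111
112 depth>.097 cols 308 337 z max 0.1107
182 depth>.097 cols 309 337 z max 0.1107
188 depth>.097 cols 309 337 z max 0.1115
198 depth>.097 cols 310 337 z max 0.1102
258 depth>.097 cols 311 337 z max 0.1107
266 depth>.097 cols 311 337 z max 0.1104
276 depth>.097 cols 311 337 z max 0.111
c [0.62085165 0.15356323 0.10830751] az 74.03054129811377 2813
[-8.17413843e-03 -6.40318405e-05  8.13354889e-03] [-0.06791322  0.05657131]
all [4.61158204e-05 1.00869321e-01]
a [2.56193603e-06 1.00776663e-01]
b [4.07107419e-05 1.00842613e-01]
c [8.97522754e-05 1.00968032e-01]
```

```bash
python3 - <<'E'
from h import *
c=np.array([.62085,.15356]);a=np.array([np.cos(np.radians(74.03)),np.sin(np.radians(74.03))])
for v in(84.5,123.5,175.5,209.5,255.5,285.5): 
    p=atz('w4',323,v,.1095);print(v,((p[:2]-c)@a*1000).round(2),'perp',((p[:2]-c)@np.array([a[1],-a[0]])*1000).round(2))
E
```

```text
84.5 56.83 perp 0.4
123.5 35.14 perp 0.23
175.5 4.51 perp -0.01
209.5 -16.74 perp -0.17
255.5 -47.28 perp -0.4
285.5 -68.46 perp -0.56
```

Call:
{"name": "jog_arm", "arguments": {"targets": [[[-2,0.3,0],[0,0,-0.6],0],[[-4.4,0.6,0],[0,0,-1.2],0],[[-6.8,1,0],[0,0,-1.8],0],[[-9.2,1.4,0],[0,0,-2.6],50],[[-11.6,1.8,0],[0,0,-3.4],100],[[-13.5,2.1,0],[0,0,-4.2],100],[[-14.25,2.2,0],[0,0,-4.2],100],[[-14.25,2.2,0],[0,0,-4.2],100]]}}

```text
time: 10.65
tool_pos: [0.5598, -0.2384, 0.2261]
tool_rot: [-0.0, 0.595, 0.804, 0.0]
contact_force: [-0.7, 0.0, 0.3]
gripper_width: 1.001
grasp_force: 0.0
```

```bash
python3 - <<'E'
from h import *
s=state();print(s['tool_pos'],s['joint_pos']);q=s['tool_rot'];M=R.from_quat([q[1],q[2],q[3],q[0]]).as_matrix();print(M.round(4))
grab('wrist','w5')
im=load('w5')[0].astype(int);P=cloud('w5');r,g,b=im[...,0],im[...,1],im[...,2]
m=(r>110)&(g<130)&(g>30)&(b<60)&(P[...,2]>.104)&(P[...,2]<.115)
n,l,st,_=cv2.connectedComponentsWithStats(m.astype(np.uint8));i=1+np.argmax(st[1:,4]);m=l==i;print(st[i])
rr=cv2.minAreaRect(np.argwhere(m)[:,::-1].astype(np.float32));bx=cv2.boxPoints(rr);Q=np.array([atz('w5',*p,.109) for p in bx]);print(bx.round(1).tolist(),Q.round(4),Q.mean(0))
X=P[m];c=X.mean(0);w,V=np.linalg.eigh(np.cov(X[:,:2].T));a=V[:,1]*np.sign(V[1,1]);print(c,np.degrees(np.arctan2(a[1],a[0])))
E
```

```text
[ 0.5598167  -0.23841825  0.2260747 ] [-5.25131874e-01  1.74842735e-02  1.65775113e+00  5.68471986e-04
  1.46687143e+00 -8.21273530e-01]
[[-2.918e-01  9.565e-01 -2.000e-04]
 [ 9.565e-01  2.918e-01  7.000e-04]
 [ 8.000e-04  1.000e-04 -1.000e+00]]
[ 306   98   24  174 3753]
[[306.0, 98.0], [329.0, 98.0], [329.0, 271.0], [306.0, 271.0]] [[ 0.5288 -0.1583  0.109 ]
 [ 0.5415 -0.1544  0.109 ]
 [ 0.5739 -0.2577  0.109 ]
 [ 0.5594 -0.2621  0.109 ]] [ 0.55089134 -0.20814735  0.109     ]
[ 0.54986749 -0.20460304  0.11001828] 106.81060478768805
```

View pics/w5.png

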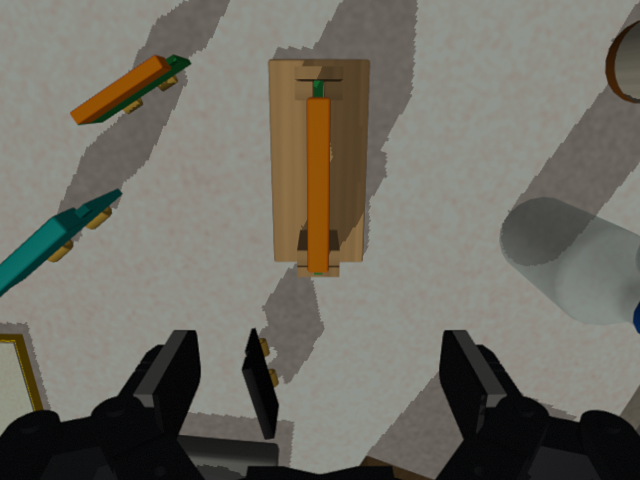

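The wrist picture shows the orange rib at columns 306–329, rows 98–271, centred between the open fingers and upright in the rack. Measured length 108 mm, height 110 mm. Next: descend and grip.

Call:
{"name": "jog_arm", "arguments": {"targets": [[[1.26,0,1.5],[0,0,0],100],[[1.26,0,3.5],[0,0,0],100],[[1.26,0,5],[0,0,0],100],[[1.26,0,6],[0,0,0],100],[[1.26,0,6],[0,0,0],100]]}}

```text
time: 11.32
tool_pos: [0.5492, -0.2053, 0.0737]
tool_rot: [-0.003, 0.593, 0.805, -0.0]
contact_force: [-0.8, -0.2, 0.2]
gripper_width: 0.998
grasp_force: 0.0
```

Call:
{"name": "jog_arm", "arguments": {"targets": [[[0,0,0],[0,0,0],50],[[0,0,0],[0,0,0],25],[[0,0,0],[0,0,0],0],[[0,0,0],[0,0,0],0],[[0,0,0],[0,0,0],0],[[0,0,0],[0,0,0],0],[[0,0,0],[0,0,0],0]]}}

```text
time: 12.2
tool_pos: [0.5509, -0.2086, 0.0772]
tool_rot: [0.0, 0.594, 0.804, -0.0]
contact_force: [-1.1, 0.7, 6.2]
gripper_width: 0.154
grasp_force: 59.0
```

Call:
{"name": "jog_arm", "arguments": {"targets": [[[0,0,-0.3],[0,0,0],0],[[0,0,-0.8],[0,0,0],0],[[0,0,-1.6],[0,0,0],0],[[0,0,-2.6],[0,0,0],0],[[0,0,-3.6],[0,0,0],0],[[0,0,-4.8],[0,0,0],0],[[0,0,-6],[0,0,0],0],[[0,0,-7.2],[0,0,0],0]]}}

```text
time: 13.2
tool_pos: [0.5506, -0.2082, 0.2588]
tool_rot: [0.001, 0.594, 0.804, 0.0]
contact_force: [0.7, -0.3, -1.9]
gripper_width: 0.152
grasp_force: 58.4
```

Call:
{"name": "jog_arm", "arguments": {"targets": [[[0,0,0],[0,0,0],0],[[0,0,0],[0,0,0],0]]}}

```text
time: 13.45
tool_pos: [0.5502, -0.208, 0.2556]
tool_rot: [-0.001, 0.594, 0.804, -0.0]
contact_force: [0.6, 0.1, -1.5]
gripper_width: 0.156
grasp_force: 58.5
```

```bash
python3 - <<'E'
from h import *
grab('wrist','w6')
im=load('w6')[0].astype(int);P=cloud('w6');r,g,b=im[...,0],im[...,1],im[...,2]
m=(r>110)&(g<130)&(g>30)&(b<60)&(abs(np.mgrid[:480,:640][1]-320)<30)
s=state();print(s['tool_pos'],s['joint_pos'],s['contact_force']);q=s['tool_rot'];M=R.from_quat([q[1],q[2],q[3],q[0]]).as_matrix();print(M.round(4))
X=(P[m]-s['tool_pos'])@M;X=X[~np.isnan(X[:,0])];print(len(X),np.percentile(X,[1,50,99],axis=0).round(4))
top=X[X[:,0]>.02];print(np.percentile(top[:,0],[95,99,99.9]));k=np.polyfit(top[:,0],top[:,2],1);print('pitch deg',np.degrees(np.arctan(k[0])));k=np.polyfit(top[:,0],top[:,1],1);print('yaw deg',np.degrees(np.arctan(k[0])))
v=np.argwhere(m)[:,0];print(v.min(),v.max())
E
cp pics/w6.png pics/w6v.png
```

```text
[ 0.54988253 -0.20783238  0.25464065] [-4.87927005e-01 -4.62245262e-02  1.67321679e+00  1.04530861e-05
  1.51715203e+00 -7.86706545e-01] [ 0.08804862  0.3679543  -2.21146486]
[[-0.2944  0.9557 -0.0022]
 [ 0.9557  0.2944  0.0012]
 [ 0.0018 -0.0018 -1.    ]]
7080 [[-0.035  -0.0051 -0.0351]
 [ 0.0053  0.0029 -0.0338]
 [ 0.0667  0.0084  0.1892]]
[0.05368487 0.07127914 0.07329463]
pitch deg 66.81444042329416
yaw deg -2.1783300813602136
103 473
```

View pics/w6v.png

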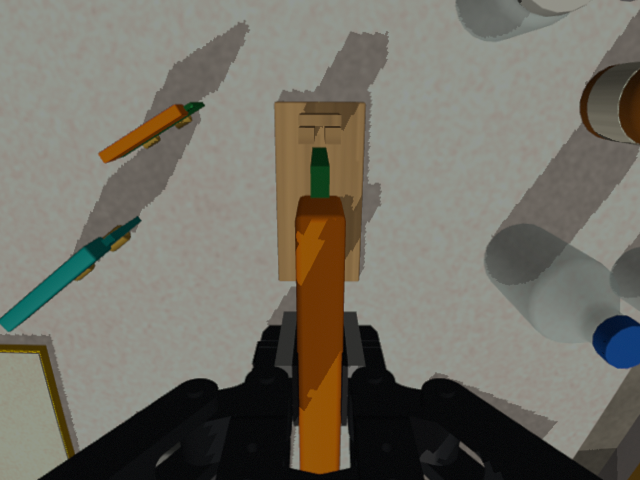

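The lid hangs straight and centred in the gripper, rib at columns 297–343 with its far end at row ~214, and the rack is empty below. Next I'll check its tilt and offset in the tool frame.

```bash
python3 - <<'E'
from h import *
im=load('w6')[0].astype(int);P=cloud('w6');r,g,b=im[...,0],im[...,1],im[...,2]
s=state();q=s['tool_rot'];M=R.from_quat([q[1],q[2],q[3],q[0]]).as_matrix()
m=(r>110)&(g<130)&(g>30)&(b<60)&(abs(np.mgrid[:480,:640][1]-320)<30)&(np.mgrid[:480,:640][0]>190)
X=(P[m]-s['tool_pos'])@M;X=X[X[:,2]<-.028]
A=np.c_[X[:,:2],np.ones(len(X))];k=np.linalg.lstsq(A,X[:,2],rcond=None)[0];print(len(X),'tilt deg',np.degrees(k[:2]),X.min(0),X.max(0))
e=[(np.median(X[abs(X[:,0]-t)<.003][:,1])) for t in(-.03,-.01,.01,.03,.05)];print(np.round(e,4))
# hinge target rel: desired TCP
for z in(.22,.16): print(z)
tgt=np.array([.6192,.14779]);cur=np.array([.5502,-.2080]);d=np.r_[tgt-cur,0];print('shift units',(d@M)/.025,'rot units',-(74.03-np.degrees(np.arctan2(M[1,0],M[0,0])))/8)
print(np.degrees(np.arctan2(M[1,0],M[0,0])))
E
```

```text
6891 tilt deg [ 0.03128256 -0.15578211] [-0.0365953  -0.00530431 -0.03611134] [ 0.05437392  0.00820555 -0.03076   ]
[0.0015 0.0019 0.0055 0.0044 0.0015]
0.22
0.16
shift units [1.27886664e+01 6.82685360e+00 1.09478225e-02] rot units 4.136085070460373
107.11868056368299
```

Call:
{"name": "jog_arm", "arguments": {"targets": [[[0.7,0.4,0],[0,0,0.3],0],[[2,1.1,0],[0,0,0.7],0],[[3.6,1.9,0],[0,0,1.2],0],[[5.3,2.8,0],[0,0,1.8],0],[[7,3.7,0],[0,0,2.4],0],[[8.7,4.6,0],[0,0,3],0],[[10.4,5.5,0],[0,0,3.6],0],[[11.9,6.4,0],[0,0,4.1],0]]}}

```text
time: 14.5
tool_pos: [0.6151, 0.1249, 0.254]
tool_rot: [-0.001, 0.798, 0.603, -0.001]
contact_force: [0.4, -0.4, -2.9]
gripper_width: 0.153
grasp_force: 58.5
```

```bash
cat > d.py <<'E'
from h import *
s=state();print(s['tool_pos'],s['contact_force'],s['joint_pos'].round(2));q=s['tool_rot'];M=R.from_quat([q[1],q[2],q[3],q[0]]).as_matrix()
print('units',((np.array([.6192,.14779,.157])-s['tool_pos'])@M/.025).round(3),'az',np.degrees(np.arctan2(M[1,0],M[0,0])).round(2),M[:,2].round(4))
E
python3 d.py
```

```text
[0.61511698 0.12485073 0.25396331] [ 0.3568661  -0.40854649 -2.89418039] [0.08 0.05 1.58 0.   1.52 0.36]
units [ 0.932 -0.08   3.878] az 74.21 [-3.4e-03 -3.0e-04 -1.0e+00]
```

Call:
{"name": "jog_arm", "arguments": {"targets": [[[0.5,0,0.3],[0,0,0],0],[[0.9,0,0.8],[0,0,0],0],[[0.9,0,1.3],[0,0,0],0],[[0.9,0,1.5],[0,0,0],0],[[0.9,0,1.5],[0,0,0],0]]}}

```text
time: 15.12
tool_pos: [0.6217, 0.1439, 0.218]
tool_rot: [-0.0, 0.797, 0.604, -0.001]
contact_force: [0.1, -0.5, -1.7]
gripper_width: 0.153
grasp_force: 58.5
```

```bash
python3 d.py; python3 - <<'E'
from h import *
grab('wrist','w7');grab('scene','s7')
P=np.array([.6192,.14779,.1]);print(proj('s7',[P]));u,v=proj('s7',[P+[0,0,.05]])[0].astype(int)
im=cv2.imread('pics/s7.png')[v-75:v+75,u-75:u+75];a=cv2.resize(im,(400,600)[:1]*2,interpolation=cv2.INTER_CUBIC)
b=cv2.resize(cv2.imread('pics/w7.png')[60:340,180:460],(400,400),interpolation=cv2.INTER_CUBIC);cv2.imwrite('pics/c7.png',np.hstack([a,b]));print(u-75,v-75)
E
```

```text
[0.62168352 0.14388642 0.21795947] [ 0.14287325 -0.54713589 -1.65232244] [ 0.11  0.09  1.59 -0.    1.46  0.39]
units [ 0.125 -0.135  2.438] az 74.25 [-1.3e-03 -3.0e-04 -1.0e+00]
[[405.31771078 290.52639841]]
334 200
```

View pics/c7.png

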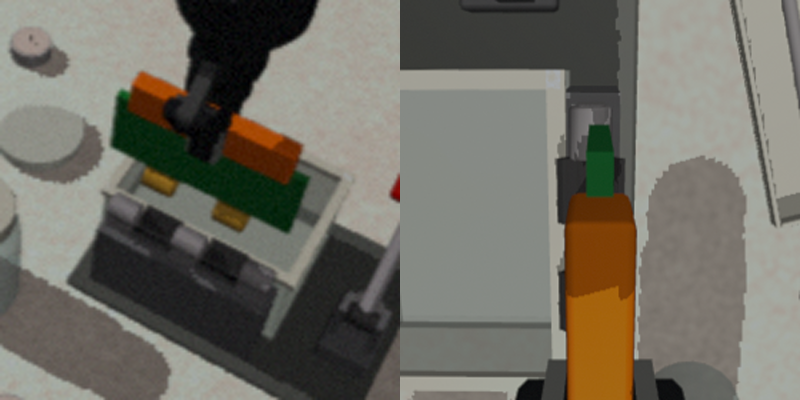

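The left half shows the lid upright above the hinge, its brass knuckles facing the two black V seats. The right half shows the rib running parallel to the hinge line. Next: a small correction, then slow lowering.

Call:
{"name": "jog_arm", "arguments": {"targets": [[[0.12,-0.13,0.4],[0,0,0],0],[[0.12,-0.13,0.8],[0,0,0],0],[[0.12,-0.13,1.2],[0,0,0],0],[[0.12,-0.13,1.4],[0,0,0],0],[[0.12,-0.13,1.4],[0,0,0],0],[[0.12,-0.13,1.4],[0,0,0],0]]}}

```text
time: 15.98
tool_pos: [0.62, 0.1486, 0.1842]
tool_rot: [0.0, 0.797, 0.604, 0.0]
contact_force: [-1.1, 0.3, -1.4]
gripper_width: 0.153
grasp_force: 58.5
```

```bash
python3 d.py
```

```text
[0.62002661 0.14858783 0.18423881] [-1.10810642  0.25218321 -1.35870213] [ 0.12  0.11  1.63 -0.    1.4   0.39]
units [-0.04  -0.024  1.09 ] az 74.31 [ 8.e-04  1.e-04 -1.e+00]
```

Call:
{"name": "jog_arm", "arguments": {"targets": [[[-0.03,0,0.15],[0,0,0],0],[[-0.03,0,0.3],[0,0,0],0],[[-0.03,0,0.45],[0,0,0],0],[[-0.03,0,0.6],[0,0,0],0],[[-0.03,0,0.7],[0,0,0],0],[[-0.03,0,0.8],[0,0,0],0],[[-0.03,0,0.8],[0,0,0],0]]}}

```text
time: 16.85
tool_pos: [0.6194, 0.1479, 0.1635]
tool_rot: [-0.0, 0.797, 0.604, -0.0]
contact_force: [0.3, 0.5, -1.9]
gripper_width: 0.151
grasp_force: 58.5
```

Call:
{"name": "jog_arm", "arguments": {"targets": [[[0,0,0.06],[0,0,0],0],[[0,0,0.12],[0,0,0],0],[[0,0,0.12],[0,0,0],0],[[0,0,0.12],[0,0,0],0]]}}

```text
time: 17.35
tool_pos: [0.6195, 0.1479, 0.1609]
tool_rot: [0.0, 0.797, 0.604, 0.0]
contact_force: [-0.6, 0.3, -0.8]
gripper_width: 0.159
grasp_force: 58.5
```

Call:
{"name": "jog_arm", "arguments": {"targets": [[[0,0,0.04],[0,0,0],0],[[0,0,0.06],[0,0,0],0],[[0,0,0.06],[0,0,0],0],[[0,0,0.06],[0,0,0],0]]}}

```text
time: 17.85
tool_pos: [0.6195, 0.1479, 0.1593]
tool_rot: [0.0, 0.797, 0.604, 0.0]
contact_force: [0.2, -0.5, -2.3]
gripper_width: 0.154
grasp_force: 58.5
```

Call:
{"name": "jog_arm", "arguments": {"targets": [[[0,0,0.03],[0,0,0],0],[[0,0,0.06],[0,0,0],0],[[0,0,0.06],[0,0,0],0],[[0,0,0.06],[0,0,0],0]]}}

```text
time: 18.35
tool_pos: [0.6197, 0.148, 0.1588]
tool_rot: [0.0, 0.797, 0.604, 0.0]
contact_force: [-3.6, 0.4, 5.3]
gripper_width: 0.153
grasp_force: 59.6
```

Contact came with a sideways force toward the box's -x, so one flank of the V is touching. I'll ease over about 1 mm and go on.

Call:
{"name": "jog_arm", "arguments": {"targets": [[[0,-0.03,0],[0,0,0],0],[[0,-0.05,0.02],[0,0,0],0],[[0,-0.05,0.04],[0,0,0],0],[[0,-0.05,0.04],[0,0,0],0]]}}

```text
time: 18.85
tool_pos: [0.619, 0.1482, 0.1581]
tool_rot: [0.001, 0.797, 0.604, 0.001]
contact_force: [-1.6, 0.8, 6.7]
gripper_width: 0.153
grasp_force: 59.9
```

```bash
python3 d.py; python3 -c "
from h import *
print(state()['contact_force'],state()['ft_torque'])"
```

```text
[0.61896343 0.14824251 0.15813189] [-1.63729634  0.79391318  6.65223118] [ 0.12  0.13  1.65 -0.    1.35  0.39]
units [-0.015  0.014  0.045] az 74.31 [ 1.8e-03  1.0e-04 -1.0e+00]
[-1.63729634  0.79391318  6.65223118] [-0.13376087  0.5107291  -0.09338343]
```

Call:
{"name": "jog_arm", "arguments": {"targets": [[[0,-0.02,0.02],[0,0,0],0],[[0,-0.03,0.04],[0,0,0],0],[[0,-0.03,0.04],[0,0,0],0],[[0,-0.03,0.04],[0,0,0],0]]}}

```text
time: 19.35
tool_pos: [0.6189, 0.1483, 0.1581]
tool_rot: [0.001, 0.797, 0.604, 0.001]
contact_force: [-1.5, 0.1, 8.8]
gripper_width: 0.156
grasp_force: 60.2
```

Call:
{"name": "jog_arm", "arguments": {"targets": [[[0,0,0.02],[0,0,0],0],[[0,0,0.04],[0,0,0],0],[[0,0,0.04],[0,0,0],0],[[0,0,0.04],[0,0,0],0]]}}

```text
time: 19.85
tool_pos: [0.6189, 0.1483, 0.1581]
tool_rot: [0.001, 0.797, 0.604, 0.001]
contact_force: [-3.5, -0.7, 12.1]
gripper_width: 0.156
grasp_force: 60.8
```

```bash
python3 d.py; python3 - <<'E'
from h import *
grab('wrist','w8');grab('scene','s8')
s=state();print(s['contact_force'],s['ft_torque'])
a=cv2.resize(cv2.imread('pics/s8.png')[215:325,345:465],(600,550),interpolation=cv2.INTER_CUBIC);cv2.imwrite('pics/c8.png',a)
E
```

```text
[0.61894274 0.1482751  0.15806668] [-3.47365318 -0.68164    12.06502631] [ 0.12  0.13  1.65 -0.    1.35  0.39]
units [-0.016  0.015  0.043] az 74.3 [ 3.7e-03 -2.0e-04 -1.0e+00]
[-3.48173565 -0.57116285 12.55551781] [-0.21801749  0.85711317 -0.11073998]
```

View pics/c8.png

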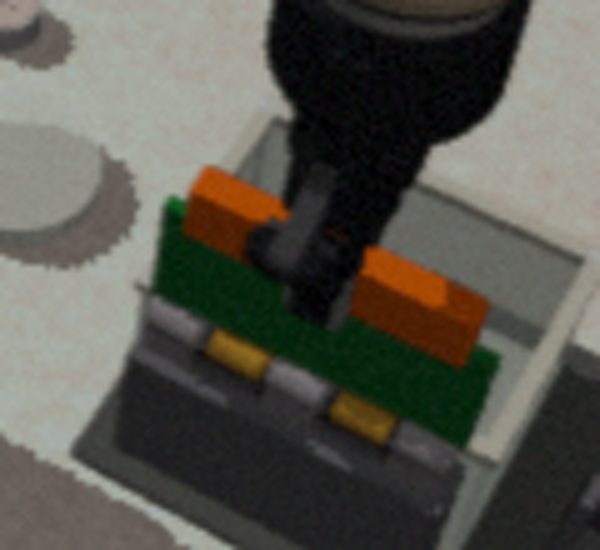

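The picture shows both brass knuckles sitting collinear with and centred between the steel ones, with the lid upright. Height no longer changes while the force rises, so it is home. I'll ease the press a little and hand in.

Call:
{"name": "jog_arm", "arguments": {"targets": [[[0,0,-0.04],[0,0,0],0],[[0,0,-0.04],[0,0,0],0],[[0,0,-0.04],[0,0,0],0],[[0,0,-0.04],[0,0,0],0]]}}

```text
time: 20.45
tool_pos: [0.6189, 0.1483, 0.1581]
tool_rot: [0.001, 0.797, 0.604, 0.001]
contact_force: [-2.0, -0.4, 8.9]
gripper_width: 0.149
grasp_force: 60.1
```

```bash
python3 d.py; python3 -c "
from plant import *
s=state()
assert abs(s['tool_pos'][2]-.158)<.0008 and s['contact_force'][2]>2, s
print(job_done())"
```

```text
[0.61888014 0.14826878 0.15812295] [-2.00245037 -0.40850638  8.90180103] [ 0.12  0.13  1.65 -0.    1.35  0.39]
units [-0.015  0.017  0.045] az 74.3 [ 3.6e-03 -2.0e-04 -1.0e+00]
the job is handed in; nothing more can be done
None
```

I pumped the lever three full strokes to its stop and lowered the lid onto the hinge, both brass knuckles home between the steel ones; I handed in at about 20.5 s, still holding it upright with about 9 N downward.

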